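# Swing the lamp clear and hold the bin lid open

## Robot

A 6-joint arm with a two-finger parallel gripper is mounted at the origin on a cart in front of the work surface, level with it; the furniture and walls round the work are solid. World frame = base frame: x ahead of the robot, y to its left, z up, the work surface at z = 0. Lengths are in m, angles in rad, forces in N, time in s.
With the tool pointing down it reaches from about 0.375 to 0.925 m from the base axis. Payload 5.7 kg.
Tool frame: the origin (TCP) lies midway between the tips of the shut fingers; the grasp point (between the pads) lies 19 mm behind it; z points along the fingers, y is the line along which they close (so a half turn about z gives the same grasp; the last joint's range is limited). The gripper opens to 88 mm and grips with 3 to 60 N. Pads are 20 mm wide; open, the fingers measure 115 mm over their backs; the gripper's body (75 mm by 178 mm) begins 61 mm behind the grasp point.
Start: joints at [1.139, 0.359, 1.51, -0, 1.272, -0.115], TCP at [0.187, 0.57, 0.223] pointing down, gripper open.
Joint ranges: [-2.97, 2.97], [-1.01, 2.36], [0.21, 2.38], [-0.96, 4.11], [0.2, 2.71], [-2.98, 2.98]. Speed limits (rad/s): [2.39, 2.39, 3.14, 3.14, 3.14, 3.14].

## Interface

Orientations are given as a unit quaternion [x, y, z, w].
In Python, from bench import move_ptp, servo_line, goto_joints, move_gripper, sleep, inverse_kinematics, capture, PlanningError, close_job, spot_in, silhouettes, current_clock, current_joint_pos, current_qvel, current_joint_torque, current_position, current_orientation, current_force, current_torque, current_finger_gap, current_grip_force gives the robot as it stands. Calls block until the motion is done:
- move_ptp(position, orientation): joint-space move of the TCP to a pose.
- servo_line(position, orientation=None, rate=0.15, contact_N=None): straight line of the TCP; orientation=None keeps the orientation; rate is the mean speed in m/s. With contact_N (N) it stops when the force on the tool has changed by that much, and returns True; else False.
- goto_joints(angles): joint-space move.
- move_gripper(opening): finger opening in m; the grip force is fixed at half the most; returns when the fingers have stopped.
- sleep(seconds).
- inverse_kinematics(position, orientation): joint angles nearest the present ones, or None.
- capture(name): name is "scene" or "side" or "wrist"; returns a dict with "image" (400x640x3 uint8, blue, green, red), "range_z" (400x640 float32, m along the optical axis (not along the pixel's ray), 0 where there is no reading), "intrinsics" (3x3 intrinsics, pixels), "R" (3x3) and "t" (3): a world point X has camera coordinates R X + t. Camera axes: x right, y down, z forward; pixel columns grow to the right and rows downward; lengths in m; the calibration is good to about 2 mm. A picture is of the moment at which its call begins.
A pose or a line that the arm cannot do raises PlanningError and nothing moves.
- close_job(): hands the job in; it is judged then, once.
Trained networks look in the newest picture that a camera, given by its name, has taken for a name from the list of things; names that differ only in an ending like _2 or _b are one class to them, and where a whole thing is asked for, a point or a joint stands for the part that bears it (a point fixed in the world has none). Each returns a list of dicts, best first, with "conf" (0 to 1); they miss things now and then, are a little off and sometimes report something else, mostly with a low value. They report only what shows in the picture. A call takes as long as a camera call. They do not tell look-alikes from the thing itself.
- spot_in(camera, query): "xy" ([column, row] in pixels, amid what is visible of it).
- silhouettes(camera, query): "region" (400x640 bool, what is visible of it) and "xy" ([column, row] in pixels, amid what is visible of it).
Readings, each from a call of its own:
- current_clock(): time.
- current_joint_pos(): joint angles.
- current_qvel(): joint speeds.
- current_joint_torque(): joint torques, N m.
- current_position(): TCP position.
- current_orientation(): TCP orientation.
- current_force(): force on the tool from outside, world axes, zero at the start.
- current_torque(): the same for the moment, N m.
- current_finger_gap(): finger opening in m.
- current_grip_force(): force on a finger pad.
Only numpy, scipy, OpenCV 4.12 (cv2) and the standard library are available. Lean on these libraries where they do the work, as an engineer would, in place of code of your own. Each camera call takes 0.05 s, during which the arm holds its last target. There are 200 camera calls.

## Task

An inspection lamp stands over the shut lid of the pouch bin. Swing the lamp arm round to the back until it points straight back alongside the bin, wholly clear of the lid, then raise the bin's lid by its handle to 60 degrees from shut and hold it there for a colleague to load the bin. The lid falls shut by itself, so finish while still holding it open, without letting go; leave the other things on the table undisturbed.

Things in the scene. Friction and masses are not known exactly. Their poses are not given: they have to be found in the camera images.
- bin: fixed white open-topped bin, 160 (x, depth) x 220 (y, width) x 110 mm tall, walls 4 mm; origin at the centre of its underside on the table; its x axis points to the back (the hinge side), y to its left (the lamp's side), z up
- bin_lid (a joint): hinge of the steel lid, rad: 0 shut (level on the bin), growing as the front edge rises, stop at 1.45; 1.047 is 60 degrees. The lid (about 0.4 kg, 228 mm wide, front edge 168 mm from the hinge axis, 4 mm thick) has almost no friction and falls shut from every angle
- lid_hinge (a point): middle of the lid's hinge axis, fixed on the bin at its far top edge, 84 mm behind the bin's centre and 111 mm above the table; the axis is level, along the bin's y
- lid_handle (a point): middle of the round bar of the lid's black loop handle, which moves with the lid: bar 10 mm thick and 120 mm long along the bin's y, standing 45 mm out in front of the lid's front edge, free all round, with the loop's two legs at its ends; 213 mm from the hinge axis and 114 mm above the table when shut. A grip on the round bar lets the lid turn between the fingers
- lamp_arm (a joint): swing of the lamp arm about its upright post, rad: 0 with the arm pointing to the bin's right (-y of the bin) across the lid, growing counter-clockwise seen from above as the lamp goes to the back; 1.57 points straight back. Stops at -0.4 and 1.75. It stays where it is left (turning it takes under 1 N at the lamp)
- lamp_post: fixed round post on a 72 mm base beside the bin's left side, 182 mm tall; origin at the centre of its underside, on the arm's upright swing axis; axes parallel to the bin's
- lamp_knob (a point): centre of the black upright round knob on top of the lamp, 18 mm thick, its gripping part 34 mm tall, 160 mm from the swing axis and 234 mm above the table (knob top 255 mm); it is at the middle of the lamp head, a disc 60 mm across whose underside is 177 mm and top 205 mm above the table; the arm is a flat bar 18 mm wide at 189 to 201 mm height
- tub: bystander: small round tub, 70 mm across, 45 mm tall, origin at the centre of its underside; leave it alone
- roll: bystander: roll of labels, 92 mm across, 52 mm tall, origin at the centre of its underside; leave it alone
- counter: bystander: hand tally counter, 68 x 55 x 24 mm, origin at the centre of its underside; leave it alone
Not all that is in view belongs to the job. Of the things that look like the lamp_post, the larger one is meant.

How it is judged:
By the outcome, as a careful person would: the job done as asked, in the order asked, and still so for the second after the job is handed in, while the arm keeps its last pose, push and grip.
It also fails if it takes over 58 s, if anything falls off the work surface, if the arm or the gripper's body presses on something with over 40 N, if the wrist force passes 120 N, or if a joint passes its speed limit or range.

## Working session

There is one attempt and no reset: what is moved stays moved. The work goes in short steps, each a Python script; the robot and the scene stay as the last script left them, time stands still between calls to the robot, and variables do not carry over. Pictures are saved under pics/ and viewed, at most 10 in all, crops included, and the job is handed in when it is done.

```bash
mkdir -p pics; cat > h.py <<'E'
from bench import *
import numpy as np, cv2
def world(c,uv,z=None):
    """pixels Nx2 -> world by depth"""
    uv=np.atleast_2d(uv).astype(int); d=c["range_z"][uv[:,1],uv[:,0]]
    K=np.array(c["intrinsics"]); r=np.c_[uv,np.ones(len(uv))]@np.linalg.inv(K).T
    P=(r*d[:,None]-np.array(c["t"]))@np.array(c["R"]); return P[d>0]
def region(c,m): v,u=np.nonzero(m); return world(c,np.c_[u,v])
E
python3 - <<'E'
from h import *
for n in("scene","side"):
    c=capture(n); cv2.imwrite(f"pics/{n}.png",c["image"])
    for q in("bin","bin_lid","lamp_arm","lamp_knob","lamp_post","lid_handle","tub","roll","counter"):
        for s in silhouettes(n,q):
            P=region(c,s["region"])
            if len(P): print(n,q,round(s["conf"],2),np.round(s["xy"]),len(P),np.round(np.median(P,0),3),np.round(np.percentile(P,2,0),3),np.round(np.percentile(P,98,0),3))
print(current_clock())
E
```

```text
scene bin 0.8 [324. 197.] 5191 [ 0.562 -0.131  0.113] [ 0.468 -0.214  0.006] [0.683 0.002 0.118]
scene bin 0.72 [267. 163.] 1168 [0.535 0.05  0.195] [ 0.492 -0.094  0.006] [0.587 0.11  0.248]
scene bin_lid 0.63 [325. 192.] 3459 [ 0.572 -0.116  0.114] [ 0.465 -0.208  0.109] [0.677 0.004 0.118]
scene lamp_arm 0.7 [325. 276.] 550 [ 0.398 -0.328  0.142] [ 0.38  -0.367 -0.002] [ 0.462 -0.228  0.178]
scene lamp_arm 0.66 [302. 156.] 752 [ 0.552 -0.055  0.2  ] [ 0.51  -0.096  0.179] [0.594 0.088 0.252]
scene lamp_knob 0.86 [299. 158.] 791 [ 0.552 -0.049  0.199] [ 0.509 -0.095 -0.001] [0.659 0.119 0.252]
scene lamp_knob 0.86 [324. 276.] 465 [ 0.397 -0.332  0.142] [ 0.38  -0.366  0.133] [ 0.413 -0.233  0.178]
scene lamp_post 0.85 [266. 165.] 1254 [0.534 0.052 0.193] [ 0.492 -0.095  0.001] [0.59  0.112 0.246]
scene lamp_post 0.62 [311. 277.] 847 [ 0.397 -0.261  0.138] [ 0.379 -0.366 -0.001] [ 0.444 -0.213  0.175]
scene lid_handle 0.61 [323. 193.] 3468 [ 0.571 -0.117  0.114] [ 0.465 -0.208  0.106] [0.677 0.002 0.118]
scene lid_handle 0.28 [327. 202.] 5183 [ 0.561 -0.132  0.113] [ 0.468 -0.214  0
[... 937 characters left out ...]
nob 0.77 [371. 274.] 567 [ 0.4   -0.333  0.145] [ 0.383 -0.366  0.134] [ 0.415 -0.228  0.181]
side lamp_post 0.8 [344. 276.] 1057 [ 0.401 -0.256  0.141] [ 0.382 -0.364  0.   ] [ 0.454 -0.211  0.178]
side lamp_post 0.72 [271. 160.] 1499 [0.538 0.054 0.197] [ 0.496 -0.094  0.009] [0.587 0.11  0.253]
side lid_handle 0.71 [331. 186.] 4235 [ 0.572 -0.114  0.117] [ 0.468 -0.208  0.052] [0.685 0.01  0.121]
side tub 0.55 [436. 257.] 663 [ 0.611 -0.43   0.021] [ 0.568 -0.459  0.001] [ 0.633 -0.398  0.048]
side roll 0.59 [207. 224.] 1122 [0.352 0.131 0.051] [0.313 0.096 0.005] [0.397 0.182 0.056]
side counter 0.85 [411. 298.] 352 [ 0.463 -0.417  0.022] [ 0.447 -0.44   0.001] [ 0.488 -0.395  0.027]
1.0
```

```bash
python3 - <<'E'
import cv2
i=cv2.imread("pics/scene.png")[100:340,180:440]; cv2.imwrite("pics/sc.png",cv2.resize(i,None,fx=2.4,fy=2.4,interpolation=cv2.INTER_CUBIC))
E
```

```text
(no output)
```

View pics/scene.png

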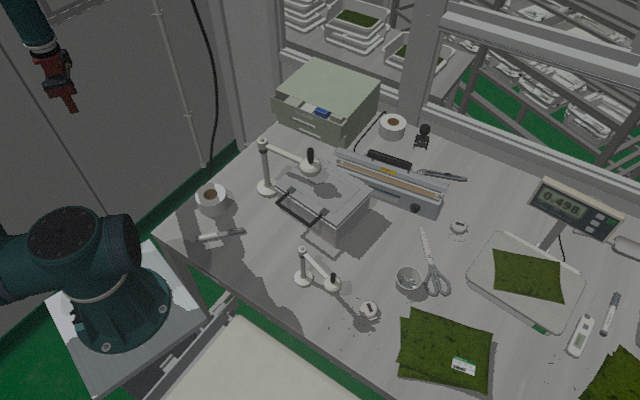

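View pics/sc.png

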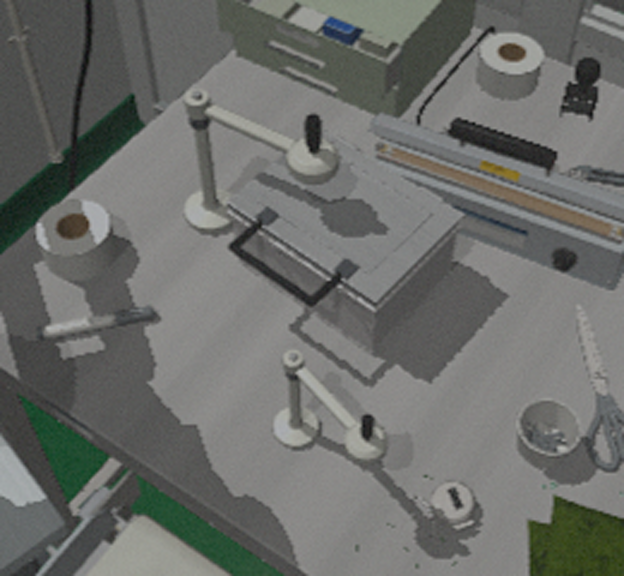

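The larger lamp, with its post at (267,165) and knob at (311,157), stands beside the bin's left. The one at (303,270) with its knob at (335,283) is a smaller look-alike. The handle loop is around (300,205), facing the robot. Next I measure the geometry.

```bash
python3 - <<'E'
from h import *
allP=[]
for n in("scene","side"):
    c=capture(n); P=region(c,c["range_z"]>0); 
    B=(P[:,0]>.3)&(P[:,0]<1.0)&(P[:,1]>-.35)&(P[:,1]<.35)
    P=P[B]; allP.append(P)
    lid=P[(P[:,2]>.106)&(P[:,2]<.124)&(P[:,0]>.44)&(P[:,0]<.72)&(P[:,1]>-.24)&(P[:,1]<.04)]
    # largest connected / rect
    r=cv2.minAreaRect(lid[:,:2].astype(np.float32)); print(n,"rect",r,len(lid))
    k=P[(P[:,2]>.212)&(P[:,2]<.262)&(P[:,0]<.65)&(P[:,0]>.45)&(abs(P[:,1])<.13)]
    print("knob/hi",len(k),k.mean(0).round(3),np.percentile(k,[2,98],axis=0).round(3))
    a=P[(P[:,2]>.184)&(P[:,2]<.212)&(P[:,0]<.65)&(P[:,0]>.45)&(P[:,1]>-.13)&(P[:,1]<.15)]
    print("arm",len(a),np.percentile(a,[1,99],axis=0).round(3))
    p=P[(P[:,2]>.02)&(P[:,2]<.17)&(P[:,0]<.65)&(P[:,0]>.45)&(P[:,1]>.02)&(P[:,1]<.15)]
    print("post",len(p),p.mean(0).round(3),np.percentile(p,[2,98],axis=0).round(3))
P=np.vstack(allP); X=(P[:,:2]-[.3,-.35])*1000
im=np.zeros((700,700),np.uint8); o=np.argsort(P[:,2]); q=P[o]
for (x,y),z in zip(X[o],q[:,2]):
    if z>-.02: cv2.circle(im,(int(700-y)-1,int(700-x)-1),2,int(np.clip(40+z*700,0,255)),-1)
im=cv2.applyColorMap(im,cv2.COLORMAP_JET); im=cv2.resize(im,(600,600))
cv2.imwrite("pics/top.png",im)
E
```

```text
scene rect ((0.5914439558982849, -0.09607991576194763), (0.26560336351394653, 0.23082764446735382), 8.570418357849121) 3614
knob/hi 83 [ 0.564 -0.064  0.237] [[ 0.523 -0.077  0.213]
 [ 0.575  0.08   0.256]]
arm 661 [[ 0.508 -0.097  0.185]
 [ 0.593  0.094  0.21 ]]
post 215 [0.519 0.079 0.095] [[0.512 0.073 0.022]
 [0.529 0.089 0.168]]
side rect ((0.593812108039856, -0.09608836472034454), (0.263288289308548, 0.22775226831436157), 8.863470077514648) 4103
knob/hi 122 [ 0.565 -0.053  0.239] [[ 0.521 -0.076  0.214]
 [ 0.579  0.087  0.257]]
arm 808 [[ 0.512 -0.096  0.186]
 [ 0.595  0.094  0.211]]
post 260 [0.525 0.078 0.092] [[0.514 0.023 0.021]
 [0.642 0.091 0.162]]
```

View pics/top.png

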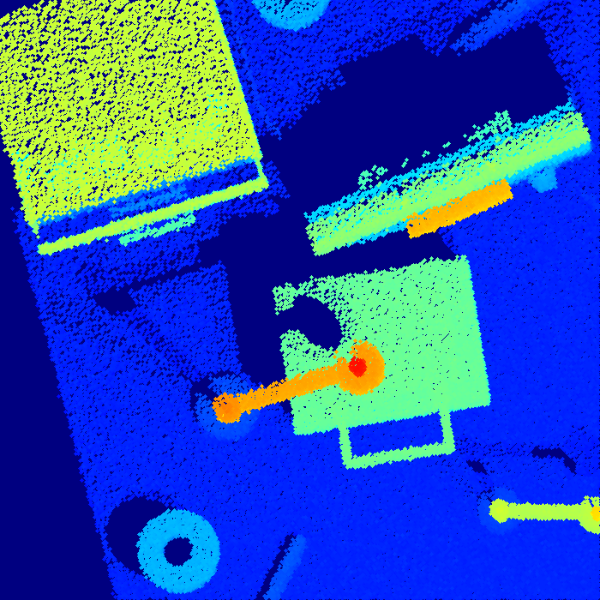

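The top map agrees with the description: bin yaw is about 8.5°, the handle is near (.467,-.117), the post near (.525,.084) and the knob near (.572,-.066), which is 0.157 m from the post. I'll check reach, go above the knob and look from close by.

```bash
cat >> h.py <<'E'
from scipy.spatial.transform import Rotation as Ro
def down(phi):
    y=np.array([np.cos(phi),np.sin(phi),0]); z=np.array([0,0,-1.]); return Ro.from_matrix(np.c_[np.cross(y,z),y,z]).as_quat()
E
python3 - <<'E'
from h import *
print(Ro.from_quat(current_orientation()).as_matrix().round(2).tolist())
for s in(0,np.pi):
    for p,f in(((.572,-.066,.335),.304),((.683,.108,.215),.149+np.pi/2),((.467,-.117,.095),.149),((.573,-.10,.277),.149)):
        q=inverse_kinematics(p,down(f+s)); print(s,p,None if q is None else np.round(q,2))
p=current_position(); servo_line([p[0],p[1],.34],rate=.3)
s=0 if abs(0)<1 else 0
try: move_ptp([.572,-.066,.345],down(.304))
except PlanningError as e: print(e); move_ptp([.572,-.066,.345],down(.304+np.pi))
c=capture("wrist"); cv2.imwrite("pics/w1.png",c["image"])
for q in ("lamp_knob","lamp_arm"):
  for d in spot_in("wrist",q): print(q,d, world(c,[d["xy"]]))
P=region(c,c["range_z"]>0); k=P[(P[:,2]>.246)&(P[:,2]<.262)&(np.hypot(P[:,0]-.57,P[:,1]+.066)<.06)]
print(len(k),k.mean(0) if len(k) else 0,np.percentile(k,[2,98],axis=0) if len(k) else 0)
a=P[(P[:,2]>.2)&(P[:,2]<.212)&(np.hypot(P[:,0]-.57,P[:,1]+.066)<.05)]
print(len(a),np.percentile(a,[1,99],axis=0) if len(a) else 0)
print(current_clock(),current_joint_pos())
E
```

```text
[[-0.95, 0.31, -0.0], [0.31, 0.95, -0.0], [0.0, -0.0, -1.0]]
0 (0.572, -0.066, 0.335) [-0.23  0.24  1.4  -0.    1.5  -0.54]
0 (0.683, 0.108, 0.215) [ 0.06  0.5   1.3  -0.    1.34 -1.66]
0 (0.467, -0.117, 0.095) [-0.39  0.36  1.9  -0.    0.88 -0.54]
0 (0.573, -0.1, 0.277) [-0.29  0.29  1.48 -0.    1.38 -0.44]
3.141592653589793 (0.572, -0.066, 0.335) [-0.23  0.24  1.4  -0.    1.5   2.6 ]
3.141592653589793 (0.683, 0.108, 0.215) [ 0.06  0.5   1.3  -0.    1.34  1.48]
3.141592653589793 (0.467, -0.117, 0.095) [-0.39  0.36  1.9  -0.    0.88  2.6 ]
3.141592653589793 (0.573, -0.1, 0.277) [-0.29  0.29  1.48 -0.    1.38  2.7 ]
lamp_knob {'xy': [137.4, 264.7], 'conf': 0.93} [[ 0.40447089 -0.23580895  0.15055764]]
lamp_knob {'xy': [317.1, 148.0], 'conf': 0.86} [[ 0.56131869 -0.0357936   0.19987695]]
lamp_arm {'xy': [314.4, 146.6], 'conf': 0.93} [[ 0.55821031 -0.03490722  0.19972379]]
lamp_arm {'xy': [139.9, 258.9], 'conf': 0.6} [[ 0.40427782 -0.22942616  0.14749841]]
385 [ 0.57203327 -0.06493594  0.25244964] [[ 0.56445674 -0.07283831  0.24738581]
 [ 0.57990675 -0.05786515  0.25474948]]
1775 [[ 0.54838409 -0.08871986  0.20004309]
 [ 0.596238   -0.02183124  0.20497609]]
4.4167 [-2.33712535e-01  2.38303336e-01  1.38299814e+00  1.07025984e-04
  1.52020909e+00 -5.38800174e-01]
```

View pics/w1.png

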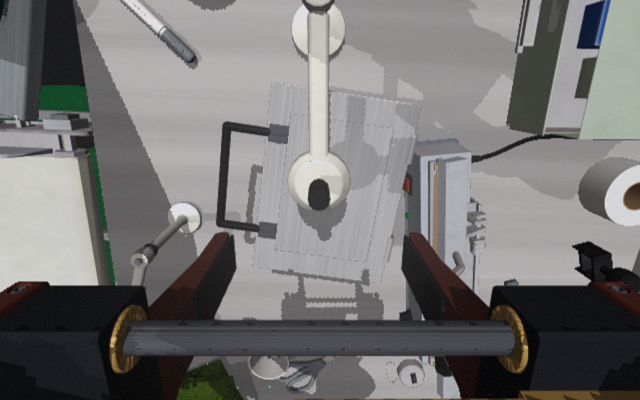

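Wrist view: the knob is at (318,193), the handle bar at (225,175), and the arm runs up from the knob to the post at (318,5). I'll refine the post and bin axes from this frame, then grip the knob.

```bash
python3 - <<'E'
from h import *
c=capture("wrist"); P=region(c,c["range_z"]>0); g=cv2.cvtColor(c["image"],6)[c["range_z"]>0]
K=np.array([.572,-.0652])
a=P[(P[:,2]>.192)&(P[:,2]<.209)]; d=np.hypot(*(a[:,:2]-K).T); a=a[(d>.04)&(d<.135)&(a[:,1]>-.06)]
vx,vy,x0,y0=cv2.fitLine(a[:,:2].astype(np.float32),cv2.DIST_HUBER,0,.01,.01).ravel()
v=np.array([vx,vy]); v=v if vy<0 else -v
off=np.cross(v,K-[x0,y0]); post=K-off*np.array([-v[1],v[0]])-.160*v
print("arm dir",v,"off",off,"post",post,len(a))
h=P[(P[:,2]>.100)&(P[:,2]<.124)&(g<70)&(P[:,0]<.50)&(P[:,1]>-.21)&(P[:,1]<-.02)]
L=P[(P[:,2]>.106)&(P[:,2]<.120)&(P[:,0]>.43)&(P[:,0]<.72)&(P[:,1]>-.24)&(P[:,1]<.03)]
for yaw in (np.arange(6.5,10.6,.5)):
    ex=np.array([np.cos(np.radians(yaw)),np.sin(np.radians(yaw))]); u=h[:,:2]@ex; t=h[:,:2]@[-ex[1],ex[0]]
    m=u<u.min()+.02; w=u[m&(abs(t-np.median(t))<.04)]
    print(yaw,np.percentile(w,[2,50,98]).round(4),w.std().round(5),np.percentile(t,[1,99]).round(4),np.percentile(L[:,:2]@ex,[.2,99.8]).round(4),h[:,2].mean().round(4))
E
```

```text
arm dir [ 0.3069518  -0.95172507] off -0.00025832736858805855 post [0.52313357 0.0871553 ] 2423
6.5 [0.4476 0.4533 0.4579] 0.00274 [-0.2294 -0.1022] [0.4483 0.7052] 0.1167
7.0 [0.4466 0.4519 0.4563] 0.00267 [-0.2335 -0.1063] [0.4471 0.7042] 0.1167
7.5 [0.4455 0.4505 0.4547] 0.00262 [-0.2375 -0.1105] [0.4458 0.703 ] 0.1167
8.0 [0.4441 0.4491 0.4531] 0.00264 [-0.2415 -0.1146] [0.4444 0.7018] 0.1167
8.5 [0.4428 0.4477 0.4514] 0.00269 [-0.2456 -0.1187] [0.4429 0.7005] 0.1167
9.0 [0.4414 0.4463 0.4499] 0.00275 [-0.2495 -0.1227] [0.4414 0.6991] 0.1167
9.5 [0.4399 0.4447 0.4485] 0.00263 [-0.2536 -0.1269] [0.4398 0.6978] 0.1167
10.0 [0.4383 0.4432 0.4472] 0.00262 [-0.2576 -0.1308] [0.4381 0.6963] 0.1167
10.5 [0.4367 0.4417 0.4458] 0.00266 [-0.2615 -0.1349] [0.4362 0.6948] 0.1167<stdin>:7: DeprecationWarning: Arrays of 2-dimensional vectors are deprecated. Use arrays of 3-dimensional vectors instead. (deprecated in NumPy 2.0)
```

```bash
python3 - <<'E'
from h import *
post=np.array([.5231,.0872]); a0=np.radians(-72.1); a1=np.radians(8.3)
T=lambda a,z:[*(post+.160*np.array([np.cos(a),np.sin(a)])),z]
move_gripper(.05)
servo_line(T(a0,.216),down(a0+np.pi/2),rate=.12)
move_gripper(0); print(current_finger_gap(),current_grip_force(),current_clock())
n=8
for i in range(1,n+1):
    a=a0+(a1-a0)*i/n; servo_line(T(a,.216),down(a+np.pi/2),rate=.1)
    print(np.round(current_force(),1),round(current_finger_gap(),4))
print(current_clock())
c=capture("scene"); cv2.imwrite("pics/s2.png",c["image"][100:340,180:440].repeat(2,0).repeat(2,1))
P=region(c,c["range_z"]>0); k=P[(P[:,2]>.188)&(P[:,2]<.209)]; d=k[:,:2]-post; r=np.hypot(*d.T); m=(r>.03)&(r<.12)
print(m.sum(),np.degrees(np.median(np.arctan2(d[m,1],d[m,0]))))
E
```

```text
0.017815749554604528 30.000195319298655 7.05
[-0.1  1.   2.7] 0.0172
[-0.3 -0.1  2.5] 0.0176
[0.4 0.4 2.9] 0.0174
[-0.6  0.6  3.2] 0.0174
[-1.2 -0.1  6.1] 0.0175
[-2.8  0.3  5.4] 0.0172
[-2.4 -0.3  5.4] 0.0174
[-2.4 -1.2  4.5] 0.0176
10.5167
167 4.129009058323415
```

View pics/s2.png

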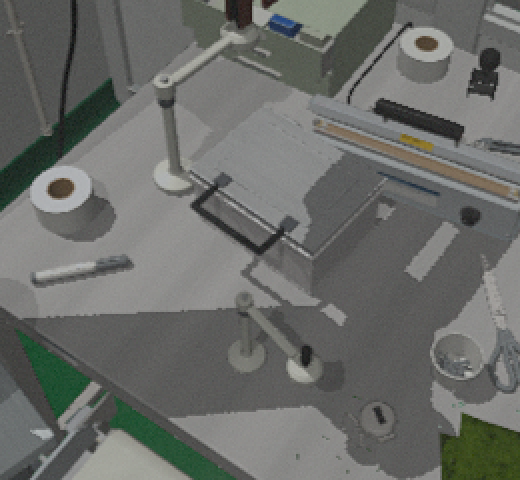

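The lamp now points back at (240,38), off the lid. I'll release it, lift, check the angle from above, then take the handle if it's right.

```bash
python3 - <<'E'
from h import *
p=np.array(current_position()); move_gripper(.05); servo_line([p[0],p[1],.345],rate=.15)
post=np.array([.5231,.0872]); c=capture("wrist"); P=region(c,c["range_z"]>0)
a=P[(P[:,2]>.192)&(P[:,2]<.209)]; d=a[:,:2]-post; r=np.hypot(*d.T); a=a[(r>.03)&(r<.12)]
vx,vy,x0,y0=cv2.fitLine(a[:,:2].astype(np.float32),cv2.DIST_HUBER,0,.01,.01).ravel()
print(len(a),np.degrees(np.arctan(vy/vx)))
k=P[(P[:,2]>.246)&(P[:,2]<.262)&(np.hypot(*(P[:,:2]-p[:2]).T)<.05)]; print(k.mean(0),p)
# lid yaw now that it is uncovered
L=P[(P[:,2]>.108)&(P[:,2]<.120)&(P[:,0]>.44)&(P[:,0]<.72)&(P[:,1]>-.24)&(P[:,1]<.03)]
c=capture("scene"); S=region(c,c["range_z"]>0)
for Q in (L,S[(S[:,2]>.106)&(S[:,2]<.120)&(S[:,0]>.44)&(S[:,0]<.75)&(S[:,1]>-.24)&(S[:,1]<.04)]):
    t=Q[:,1]; xs=[];ys=[]
    for y in np.arange(-.20,-.0,.006):   # front-edge and lid left edge
        pass
    le=[]
    for x in np.arange(.52,.66,.006):
        q=Q[abs(Q[:,0]-x)<.003]
        if len(q)>5: le.append((x,np.percentile(q[:,1],98.5)))
    le=np.array(le); f=cv2.fitLine(le.astype(np.float32),cv2.DIST_HUBER,0,.001,.01).ravel(); print(len(Q),"left edge yaw",np.degrees(np.arctan(f[1]/f[0])),f[2:])
print(current_clock())
E
```

```text
2351 8.843194
[0.68025096 0.10973953 0.25239628] [0.68042627 0.10948983 0.21616932]
29595 left edge yaw 8.413416 [0.60040003 0.01815163]
4024 left edge yaw 8.951306 [0.589      0.01360002]
12.3583
```

```bash
python3 - <<'E'
from h import *
yaw=np.radians(8.5); ex=np.array([np.cos(yaw),np.sin(yaw)]); H=np.array([.4694,-.1134]); o=down(yaw)
move_ptp([*H,.30],o); move_gripper(.042)
c=capture("wrist"); P=region(c,c["range_z"]>0); g=cv2.cvtColor(c["image"],6)[c["range_z"]>0]
h=P[(P[:,2]>.108)&(P[:,2]<.124)&(g<70)]; u=h[:,:2]@ex; t=h[:,:2]@[-ex[1],ex[0]]
m=(abs(u-H@ex)<.015)&(abs(t-H@[-ex[1],ex[0]])<.045)
print(m.sum(),np.percentile(u[m],[2,50,98]),H@ex,np.polyfit(t[m],u[m],1))
print(servo_line([*H,.095],o,rate=.15,contact_N=8),np.round(current_position(),4))
move_gripper(0); print(current_finger_gap(),current_grip_force(),np.round(current_force(),1),current_position(),current_clock())
E
```

```text
698 [0.44214722 0.44620305 0.45044245] 0.4474824590399859 [-0.00733594  0.44525134]
False [ 0.47   -0.1136  0.0956]
0.00887604139243822 30.00565141439438 [-2.5 -1.4  4.7] [ 0.46895652 -0.11347887  0.09509283] 16.1
```

```bash
python3 - <<'E'
from h import *
yaw=np.radians(8.5); ex=np.array([np.cos(yaw),np.sin(yaw)]); o=down(yaw)
p=np.array(current_position()); O=p[:2]+.213*ex; off=np.radians(.8)
for deg in range(6,61,6):
    a=np.radians(deg)+off
    servo_line([*(O-.213*np.cos(a)*ex),.111+.213*np.sin(a)-.019],o,rate=.08)
    print(deg,np.round(current_force(),1),round(current_finger_gap(),4))
sleep(.5); q=np.array(current_position()); print(q,np.degrees(np.arctan2(q[2]+.019-.111,(O-q[:2])@ex))-.8,current_clock())
for n in("scene","side"):
    c=capture(n); P=region(c,c["range_z"]>0); d=P[:,:2]-O; r=-d@ex; t=d@[-ex[1],ex[0]]; z=P[:,2]-.111
    m=(r>.02)&(r<.078)&(abs(t)<.1)&(z>.02)&(z<.145)
    if m.sum()>20:
        f=cv2.fitLine(np.c_[r[m],z[m]].astype(np.float32),cv2.DIST_HUBER,0,.005,.01).ravel(); print(n,m.sum(),np.degrees(np.arctan2(f[1],f[0])),f)
    cv2.imwrite(f"pics/f_{n}.png",c["image"][60:340,160:460].repeat(2,0).repeat(2,1))
E
```

```text
6 [-1.3 -1.7 -2.8] 0.0092
12 [-2.1 -2.2 -2.2] 0.009
18 [-4.2 -2.2 -0.7] 0.0091
24 [-4.5 -1.9  0.5] 0.009
30 [-8.  -2.4  0.6] 0.0093
36 [-8.3 -3.4  4.1] 0.0091
42 [-11.7  -3.3   7.5] 0.0089
48 [-14.5  -1.5  12.6] 0.0091
54 [-13.1  -0.9  15.1] 0.0092
60 [-10.6   0.2  15.2] 0.0089
[ 0.57595252 -0.0967029   0.28027049] 60.121006812355766 20.85
scene 235 59.92471 [0.5011376  0.8653676  0.03910264 0.06383283]
side 540 59.607002 [0.5059283  0.86257553 0.04165076 0.07785706]
```

View pics/f_side.png

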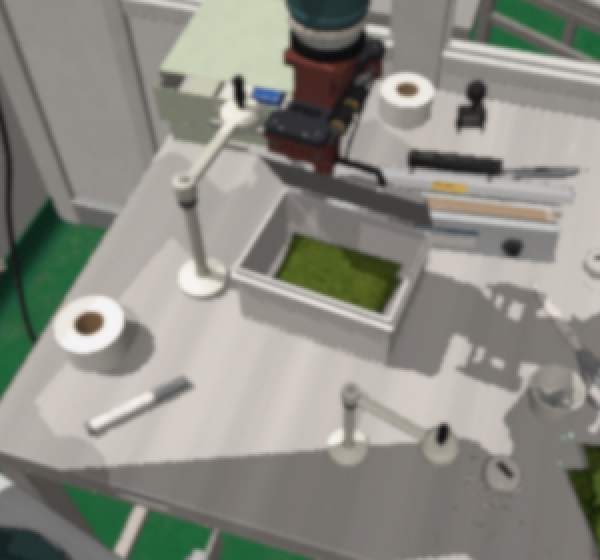

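The lid is held open at (345,190) at about 60° by both depth fits and the arm's own position. The lamp at (238,100) is pointing back and clear, and the bystanders haven't moved. Handing in.

```bash
python3 -c "
from h import *
print(current_finger_gap(),current_grip_force(),current_clock()); print(close_job())"
```

```text
0.0090965330095129 30.036869645118713 20.95
the job is handed in; nothing more can be done
None
```

The lamp arm points straight back, clear of the lid, and the lid is held by its handle at about 60°; I handed the job in at about 21 s with the grip still on, and nothing else on the table was moved.

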